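# Change the module in the bonding press

## Robot

A 7-joint arm with a two-finger parallel gripper is mounted at the origin on a cart in front of the work surface, level with it; the furniture and walls round the work are solid. World frame = base frame: x ahead of the robot, y to its left, z up, the work surface at z = 0. Lengths are in m, angles in rad, forces in N, time in s.
With the tool pointing down it reaches from about 0.35 to 0.9 m from the base axis. Payload 8.1 kg.
Tool frame: the origin (TCP) lies where the fingers leave the gripper's body, on its centre line; the fingertips stand 66 mm ahead of it and the grasp point (between the pads) lies 47 mm ahead of it; z points along the fingers, y is the line along which they close (so a half turn about z gives the same grasp; the last joint's range is limited). The gripper opens to 92 mm and grips with 3 to 60 N. Pads are 19 mm wide; open, the fingers measure 130 mm over their backs; the gripper's body (75 mm by 190 mm) begins 47 mm behind the grasp point.
Start: joints at [-1.211, 0.434, 0.025, 1.573, -0.012, 1.134, -0.075], TCP at [0.279, 0.559, 0.292] pointing down, gripper open.
Joint ranges: [-2.62, 2.62], [-0.44, 2.09], [-1.27, 1.32], [0.08, 2.57], [-1.32, 4.46], [0.12, 2], [-2.74, 2.74]. Speed limits (rad/s): [2.22, 2.22, 3.01, 3.01, 3.14, 3.14, 3.14].

## Interface

Orientations are given as a rotation vector (axis times angle).
In Python, from cell import arm gives the robot as it stands.
- The arm moves only by the tool send_rows, never from a script. Its argument "motion" is text: rows parted by semicolons, each of 7 numbers parted by spaces: the closure, from 0 (fully open) to 1 (shut), then the shift along the world's x, y, z in m, then the turn, a rotation vector about the world's x, y, z in degrees. A call has 1 to 5 rows; each row shifts and turns the commanded pose from where the row before left it; what a row does not reach is not made up. A row lasts 1/8 s, in which the tool goes at most 62.5 mm and 10.7 degrees, less where a joint would pass 70% of its speed; a pose out of reach is approached as far as the arm can. A call is refused whole if a number of a shift passes 0.0625 or a number of a turn 10.7, either way. A call with a gripper value outside its range is refused whole. The fingers move at their own pace and stop on an object; "force" is the grip in N (left out, the last holds). Time passes only in rows, so rows that do not move let the fingers close. It gives the time, the measured TCP pose, the force, the opening and the grip force at its end, in the units of the state.
- arm.observe(): the state, without advancing time (a new reading comes with each control period).
- arm.get_image(name): name is "scene" or "top" or "wrist"; returns (picture, depth): 400x640x3 uint8, blue, green, red; 400x640 float32, m along the optical axis (not along the pixel's ray), 0 where there is no reading.
- arm.camera_model(name): a dict with "fx", "fy", "cx", "cy" (pixels), "D" ([k1, k2, p1, p2, k3] as OpenCV has them; the pictures are not rectified), "view" (4x4, takes a point from world to camera coordinates). Camera axes: x right, y down, z forward; pixel columns grow to the right and rows downward; lengths in m; the calibration is good to about 2 mm. A picture is of the moment at which its call begins: read the wrist's pose just before it. camera_model takes no time and is no camera call; for the wrist camera it gives the pose at the moment of the call.
- arm.sign_off(): hands the job in; it is judged then, once.
The state is a dict: "clock": time; "joints": joint angles; "dq": joint speeds; "joint_efforts": joint torques, N m; "position": TCP position; "ee_rot": TCP orientation; "force": force on the tool from outside, world axes, zero at the start; "ft_torque": the same for the moment, N m; "width": opening from 0.0 (shut) to 1.0 (fully open); "gripper_force": force on a finger pad.
Only numpy, scipy, OpenCV 4.12 (cv2) and the standard library are available. Lean on these libraries where they do the work, as an engineer would, in place of code of your own. Each camera call takes 0.05 s, during which the arm holds its last target. There are 200 camera calls.

## Task

The module in the bonding press has cured. Put the brass weight and then the press's bridge aside on the white tray, take the cured module out and lay it in the empty glass dish, and after that lay the fresh module from the other dish into the press nest. Then close the press again as it was: bridge over the fresh module between its guide posts, weight upright on the middle of the bridge; leave the tweezers, the vial and the dropper bottle where they are.

Things in the scene. Friction and masses are not known exactly. Their poses are not given: they have to be found in the camera images.
- press: Fixed base plate 96(x) x 150(y) x 12 mm; origin: underside centre. Nest on its top centre: corner stops 3 mm high, pocket 68(x) x 48(y) mm, open along y for fingers. Posts 6 mm thick, conical tips, 54 mm above origin, in pairs at y = +-58, x = +-19 mm; bridge lies along y between them, 4 mm play. Dark shoulder between posts, top 32 mm above origin. May stand left or right (swaps with tray).
- bridge: Loose steel bar 150(y) x 24(x) x 8 mm, 120 g, with 44 mm wide T heads that lie outside the posts (4 mm play along y) and a black foot 20 x 20 x 12 mm below its middle. Origin: centre of foot's underside; bar 12 to 20 mm above it. Starts on the module in the press (origin 22 mm above the press's). Grip across 24 mm at the middle; stands on its foot, its bar above the tray's rim.
- weight: Loose brass weight with knob, 23 mm diameter, 37 mm high, 70 to 140 g. Origin: centre of underside. At the start it stands on the middle of the bridge (20 mm above the bridge's origin).
- cured_module: Loose module in the press nest under the bridge, its ends visible: aluminium plate 60(x) x 40(y) x 7 mm with ceramic body and brass lid on top, 10 mm high in all, 50 g. Origin: centre of underside. Its x lies along the press's x. Grip across its 40 mm width.
- fresh_module: Loose module of the same make and size as the cured one, lying at any yaw in the other glass dish (same as the empty dish). Origin: centre of underside; x along its 60 mm length, y along its 40 mm width.
- empty_dish: Fixed glass dish, empty at the start: outside diameter 100 mm, inside 96 mm, wall 14 mm high, floor 3 mm thick. Origin: centre of underside. The two dishes change places between starts.
- tray: Fixed white lipped tray, the side area: 165(x) x 240(y) x 14 mm, floor 3 mm thick, rim 2 mm thick. Origin: centre of underside. Its long y axis points away from or towards the robot. The tweezers lie along its y, about 53 to 60 mm from the centre on its +x side; the rest is free.
- tweezers: Bystander: black tweezers lying in the tray, 14 x 123 x 10 mm, length along their y. Origin: centre of underside. Leave them there.
- vial: Bystander: glass vial with a white cap, 24 mm diameter, 50 mm high, standing on the table. Origin: centre of underside. Leave it standing there.
- dropper: Bystander: brown dropper bottle, 34 mm diameter, 102 mm high, standing on the table. Origin: centre of underside. Leave it standing there.
Not all that is in view belongs to the job. What is meant by the weight is not green, and is the smaller of those in its own colour.

How it is judged:
By the outcome, as a careful person would: the job done as asked, in the order asked, and still so for the second after the job is handed in, with the robot touching nothing.
It also fails if it takes over 128 s, if anything falls off the work surface, if the arm or the gripper's body presses on something with over 40 N, if the wrist force passes 120 N, or if a joint passes its speed limit or range.

## Working session

There is one attempt and no reset: what is moved stays moved. The work goes in short steps, Python scripts to look and compute and a tool call to move; the robot and the scene stay as the last step left them, time stands still between calls to the robot, and variables do not carry over. Pictures are saved under pics/ and viewed, at most 14 in all, crops included, and the job is handed in when it is done.

Besides the shell and the picture viewer there is one more tool, called after "Call:" as name(argument=value, ...), one argument or row to a line, values as JSON. send_rows: Moves the arm, as the interface text tells. Its arguments: {"type":"object","properties":{"motion":{"type":"string"},"force":{"type":"number"}},"required":["motion"]}

```bash
mkdir -p pics; ls
cat > h.py <<'E'
import numpy as np, cv2
from cell import arm
def cam(n):
    m=arm.camera_model(n); K=np.array([[m['fx'],0,m['cx']],[0,m['fy'],m['cy']],[0,0,1.]]); return K,np.array(m['D'],float),np.array(m['view'])
def ray(n,uv,c=None):
    K,D,V=c or cam(n); p=cv2.undistortPoints(np.array([[uv]],float),K,D)[0,0]
    R=V[:3,:3];o=-R.T@V[:3,3];d=R.T@np.array([p[0],p[1],1.]);return o,d
def atz(n,uv,z,c=None):
    o,d=ray(n,uv,c);return o+d*(z-o[2])/d[2]
def atd(n,uv,dep,c=None):
    o,d=ray(n,uv,c);return o+d*dep
def tri(n1,u1,n2,u2,c1=None,c2=None):
    o,d=ray(n1,u1,c1);p,e=ray(n2,u2,c2);d/=np.linalg.norm(d);e/=np.linalg.norm(e)
    s=np.linalg.lstsq(np.c_[d,-e],p-o,rcond=None)[0];a=o+d*s[0];b=p+e*s[1];return (a+b)/2,np.linalg.norm(a-b)
def proj(n,P,c=None):
    K,D,V=c or cam(n);r,_=cv2.Rodrigues(V[:3,:3]);return cv2.projectPoints(np.array(P,float).reshape(-1,3),r,V[:3,3],K,D)[0].reshape(-1,2)
def shot(n,f):
    c=cam(n);i,d=arm.get_image(n);cv2.imwrite(f'pics/{f}.png',i);np.savez(f'pics/{f}.npz',d=d,V=c[2]);return i,d,c
def ld(n,f):
    z=np.load(f'pics/{f}.npz');K,D,_=cam(n);return cv2.imread(f'pics/{f}.png'),z['d'],(K,D,z['V'])
E
python3 - <<'E'
from h import *
shot('top','t0');shot('scene','s0')
for n in('top','scene','wrist'):
    K,D,V=cam(n);print(n,K[0,0],-V[:3,:3].T@V[:3,3],V[2,:3])
print(arm.observe())
E
```

```text
pics
top 421.94886820661384 [0.31087903 0.00252791 1.18172423] [ 0.19354687  0.00975931 -0.98104249]
scene 383.3007880666231 [-0.09351097 -0.34254578  0.50366548] [ 0.75084818  0.42884834 -0.50231077]
wrist 333.19634032338496 [0.20986195 0.59298684 0.38466981] [ 0.25393182 -0.12771156 -0.95875356]
{'clock': 0.1, 'joints': array([-1.21060127,  0.4351456 ,  0.02496454,  1.5739705 , -0.01161096,
        1.1340084 , -0.07507347]), 'dq': array([-0.000587  , -0.00297363, -0.00016021, -0.00246273, -0.00147491,
        0.00117347, -0.00039294]), 'joint_efforts': array([ 2.38099026e-03, -6.69119740e+01,  9.87635516e-01, -3.15142107e+01,
       -6.05641259e-02,  3.74125061e-02, -1.64021415e-06]), 'position': array([0.27890562, 0.5589229 , 0.29154184]), 'ee_rot': array([-7.20498490e-01, -3.05764273e+00,  2.15378752e-03]), 'force': array([-0.14303141, -0.23551704,  0.11329734]), 'ft_torque': array([0.02608855, 0.02432054, 0.00523684]), 'gripper_force': 0.0, 'width': 1.0017441366368403}
```

View pics/t0.png

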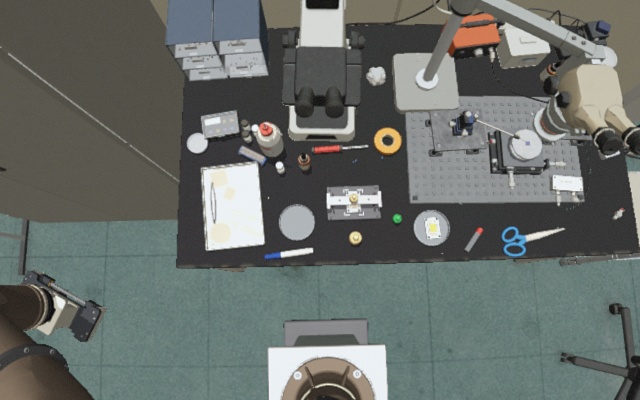

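View pics/s0.png

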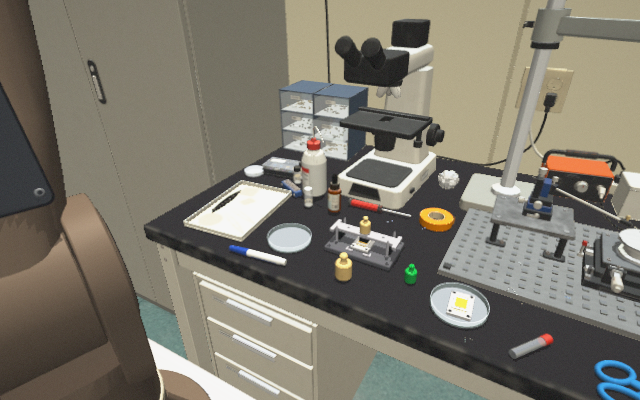

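The top view shows the tray (232,207), empty dish (297,222), press (354,202), fresh module's dish (431,228), vial (281,168), dropper (305,160) and a decoy brass weight (355,238). I'll enlarge crops next.

Run:
```python
from h import *
i,d,c=ld('top','t0')
cv2.imwrite('pics/t0a.png',cv2.resize(i[170:260,310:450],None,fx=5.7,fy=5.7,interpolation=cv2.INTER_CUBIC))
i2,d2,c2=ld('scene','s0')
cv2.imwrite('pics/s0a.png',cv2.resize(i2[205:325,320:500],None,fx=4.4,fy=4.4,interpolation=cv2.INTER_CUBIC))
for u in [(203,166),(258,163),(264,245),(206,249),(213,203),(297,222),(354,198),(355,236),(431,228),(281,168),(305,160),(328,187),(381,187),(381,218),(328,218),(290,132)]:
    print(u,d[u[1],u[0]],atd('top',u,d[u[1],u[0]],c).round(3))
```

```text
(203, 166) 1.2305651 [0.664 0.348 0.001]
(258, 163) 1.2269927 [0.667 0.184 0.003]
(264, 245) 1.1843377 [ 0.428  0.168 -0.001]
(206, 249) 1.1699251 [0.419 0.329 0.014]
(213, 203) 1.2040268 [0.552 0.314 0.005]
(297, 222) 1.193406 [0.49  0.074 0.001]
(354, 198) 1.135681 [ 0.541 -0.085  0.069]
(355, 236) 1.1334373 [ 0.44  -0.085  0.051]
(431, 228) 1.1733193 [ 0.461 -0.302  0.012]
(281, 168) 1.1845078 [0.639 0.114 0.04 ]
(305, 160) 1.1550817 [0.651 0.045 0.072]
(328, 187) 1.1997443 [ 0.587 -0.017  0.013]
(381, 187) 1.2110535 [ 0.585 -0.17  -0.   ]
(381, 218) 1.1924155 [ 0.495 -0.165  0.001]
(328, 218) 1.1838179 [ 0.498 -0.014  0.012]
(290, 132) 1.2070994 [0.746 0.087 0.038]
```

View pics/t0a.png

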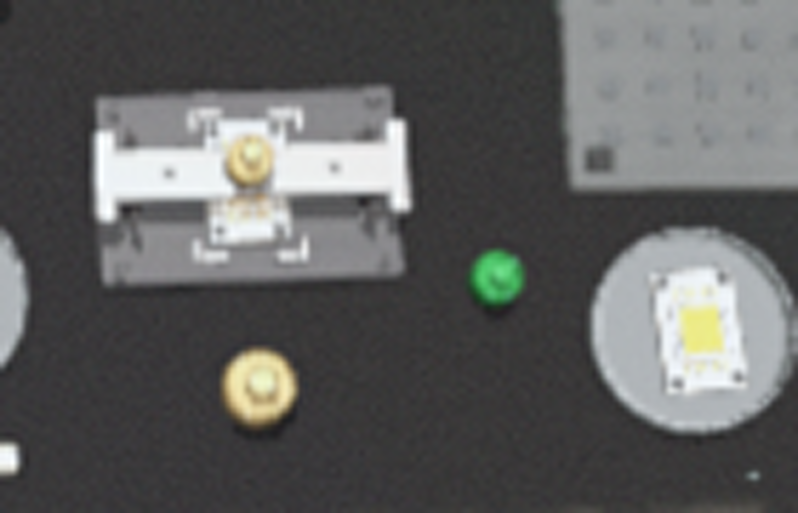

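View pics/s0a.png

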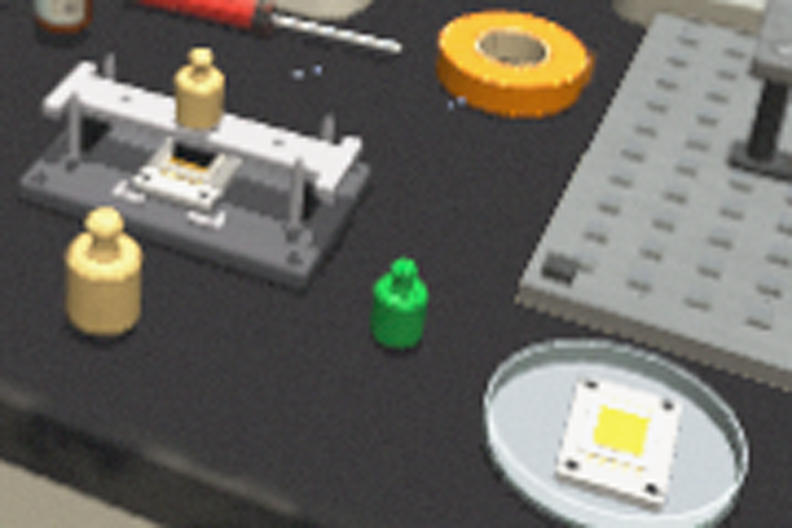

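The weight wanted is the smaller brass one, on the bridge (top crop 250,158). The larger brass piece and the green one are decoys. Next: triangulate, check sizes and plan.

Run:
```python
from h import *
T=lambda x,y:((x+.5)/5.7-.5+310,(y+.5)/5.7-.5+170)
S=lambda x,y:((x+.5)/4.4-.5+320,(y+.5)/4.4-.5+205)
P=[atz('top',T(*p),.012) for p in [(97,97),(391,88),(404,272),(103,284)]]
P=np.array(P);print(P.round(4),P.mean(0));print('sides',np.linalg.norm(P-np.roll(P,-1,0),axis=1))
v=(P[0]+P[3]-P[1]-P[2]);print('yaw of y axis from +y deg',np.degrees(np.arctan2(-v[0],v[1])))
print('knob',tri('top',T(252,150),'scene',S(200,50)))
B=[atz('top',T(*p),.042) for p in [(95,135),(97,220),(388,120),(408,210)]];B=np.array(B);print('bridge',B.round(4),B.mean(0))
F=[(652,278),(722,268),(745,385),(670,394)]
FS=[(583,377),(682,393),(657,508),(556,487)]
for p in F: print('fresh',atz('top',T(*p),.010).round(4))
# scene corners: back(583,377) is left-top
for p,q in zip(F,FS): print(tri('top',T(*p),'scene',S(*q)))
print('dish',atz('top',T(694,330),.014), 'empty',atz('top',(297,222),.014))
Q=np.array([atz('top',p,.014) for p in [(203,166),(258,163),(264,245),(206,249)]]);print('tray',Q.round(3),Q.mean(0))
```

```text
[[ 0.5883 -0.0131  0.012 ]
 [ 0.5886 -0.1602  0.012 ]
 [ 0.4954 -0.1616  0.012 ]
 [ 0.4938 -0.0132  0.012 ]] [ 0.54152413 -0.08703711  0.012     ]
sides [0.14707038 0.09321438 0.14837231 0.09451201]
yaw of y axis from +y deg 0.39705923717815417
knob (array([ 0.54459187, -0.08386166,  0.07932769]), np.float64(0.00040219827469699853))
bridge [[ 0.5623 -0.0112  0.042 ]
 [ 0.5203 -0.0109  0.042 ]
 [ 0.5656 -0.1537  0.042 ]
 [ 0.5209 -0.161   0.042 ]] [ 0.54226266 -0.08417982  0.042     ]
fresh [ 0.4891 -0.2847  0.01  ]
fresh [ 0.493 -0.32   0.01 ]
fresh [ 0.4346 -0.3269  0.01  ]
fresh [ 0.4314 -0.2894  0.01  ]
(array([ 0.48958352, -0.28569999,  0.00811088]), np.float64(0.0011512454850332462))
(array([ 0.49343859, -0.32180025,  0.01250161]), np.float64(0.0049621165573989455))
(array([ 0.43498611, -0.32788515,  0.00446306]), np.float64(0.001215181682175901))
(array([ 0.43215973, -0.29127577, -0.00056655]), np.float64(0.0016350158559342866))
dish [ 0.46205645 -0.30261816  0.014     ] empty [0.48854102 0.07278063 0.014     ]
tray [[0.66  0.344 0.014]
 [0.664 0.183 0.014]
 [0.426 0.166 0.014]
 [0.419 0.329 0.014]] [0.54240374 0.25529814 0.014     ]
```

Call:
send_rows(
  motion="0 0.026 -0.062 0 0 0 -6.3; 0 0.026 -0.062 0 0 0 -6.3; 0 0.026 -0.062 0 0 0 -6.3; 0 0.026 -0.062 0 0 0 -6.3; 0 0.026 -0.062 0 0 0 -6.3",
  force=15,
)

```text
clock: 0.72
position: [0.4003, 0.269, 0.2922]
ee_rot: [-1.528, -2.745, -0.0]
force: [1.3, -0.6, -0.3]
width: 1.0
gripper_force: 0.0
```

Call:
send_rows(
  motion="0.3 0.026 -0.062 0 0 0 -6.3; 0.4 0.026 -0.062 0 0 0 -6.3; 0.5 0.026 -0.062 0 0 0 -6.3; 0.5 0.026 -0.062 0 0 0 -6.3; 0.5 0.026 -0.062 0 0 0 -6.3",
)

```text
clock: 1.35
position: [0.5211, -0.0189, 0.2922]
ee_rot: [-2.216, -2.227, -0.0]
force: [1.8, 0.3, 0.7]
width: 0.527
gripper_force: 0.0
```

Call:
send_rows(
  motion="0.5 0 0 0 0 0 0; 0.5 0 0 0 0 0 0",
)

```text
clock: 1.6
position: [0.5204, -0.0168, 0.2918]
ee_rot: [-2.211, -2.23, 0.001]
force: [-0.7, 0.5, -1.3]
width: 0.502
gripper_force: 0.0
```

Run:
```python
from h import *
i,d,c=shot('wrist','w1')
s=arm.observe();print(s['clock'],s['position'],s['ee_rot'],s['width'],s['joints'].round(2), s['force'])
R=cv2.Rodrigues(s['ee_rot'])[0];print('ytool ang',np.degrees(np.arctan2(R[1,1],R[0,1])),R[:,2])
o=-c[2][:3,:3].T@c[2][:3,3];print(o,o-s['position'],c[2][2,:3])
```

```text
1.65 [ 0.52035846 -0.01595623  0.29186108] [-2.20927138e+00 -2.23202804e+00  5.11210459e-04] 0.5014260319911386 [-0.47  0.28  0.5   1.86 -0.15  1.05  0.11] [1.42165564 0.69337275 0.522672  ]
ytool ang 0.5871627667360145 [-9.95498202e-04  5.27280605e-04 -9.99999365e-01]
[0.51979567 0.0598151  0.38498316] [-0.00056279  0.07577132  0.09312208] [ 6.83976614e-04 -2.84139394e-01 -9.58782737e-01]
```

View pics/w1.png

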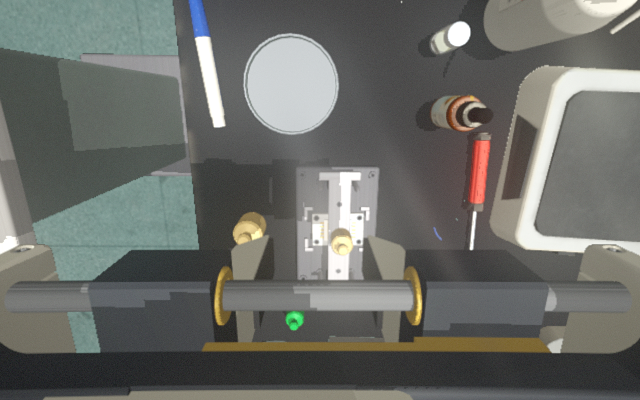

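The wrist view shows the press at (338,222), the knob at (341,238) and the empty dish at (291,83). The fingers hide the far end. I'll back off a bit for a second view.

Call:
send_rows(
  motion="0.5 0.02 0.045 -0.03 0 0 0; 0.5 0 0 -0.04 0 0 0; 0.5 0 0 0 0 0 0",
)

```text
clock: 2.02
position: [0.5386, 0.0298, 0.2199]
ee_rot: [-2.205, -2.232, 0.007]
force: [-0.0, -0.2, 0.5]
width: 0.496
gripper_force: 0.0
```

Run:
```python
from h import *
i,d,c=shot('wrist','w2')
s=arm.observe();print(s['clock'],s['position'])
u0=proj('wrist',[[.542,-.087,.03]],c)[0];print(u0)
x,y=int(u0[0])-100,int(u0[1])-90
print(x,y);cv2.imwrite('pics/w2a.png',cv2.resize(i[y:y+150,x:x+200],None,fx=4,fy=4,interpolation=cv2.INTER_CUBIC))
i1,d1,c1=ld('wrist','w1');cv2.imwrite('pics/w1a.png',cv2.resize(i1[145:285,238:438],None,fx=4,fy=4,interpolation=cv2.INTER_CUBIC))
```

```text
2.075 [0.5397339  0.02884277 0.22185585]
[321.29876586 306.07501109]
221 216
```

View pics/w2a.png

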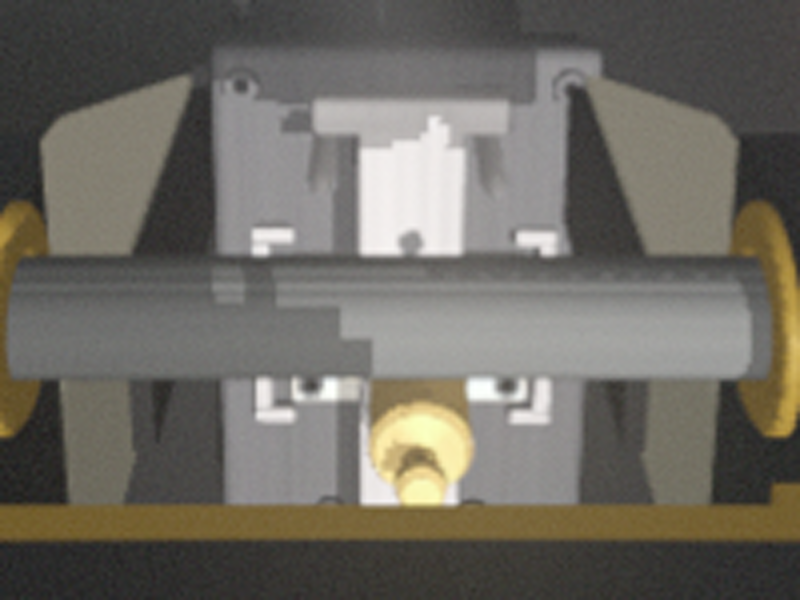

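View pics/w1a.png

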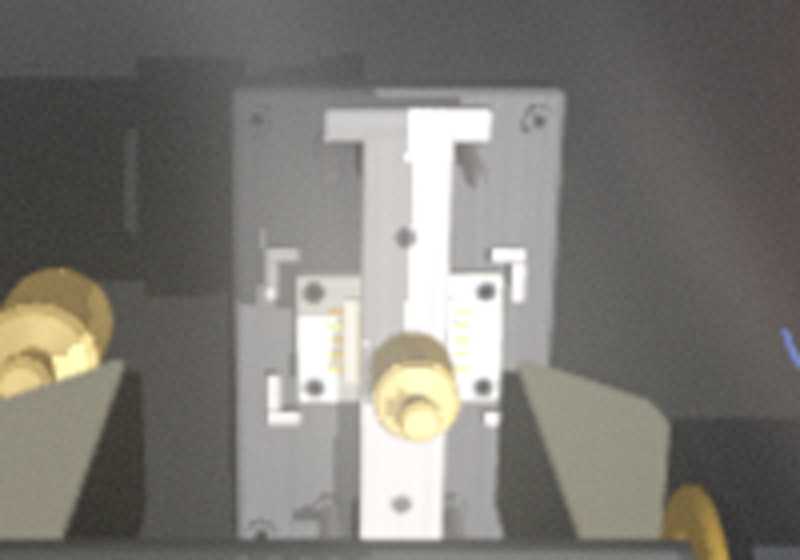

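Crop w1a shows the module plate corners (298,275) to (500,402), bar edges 360/446, head 325–492 and base corners (233,90), (565,90). Crop w2a shows base corners (213,48), (601,50) and bar edges 359/465.

Run:
```python
from h import *
i1,_,c1=ld('wrist','w1');i2,_,c2=ld('wrist','w2')
A=lambda x,y:((x+.5)/4-.5+238,(y+.5)/4-.5+145)
B=lambda x,y:((x+.5)/4-.5+221,(y+.5)/4-.5+216)
f=lambda u,z,c:atz('wrist',u,z,c)[:2].round(4)
print('base1',[f(A(*p),.012,c1) for p in [(233,90),(565,90),(238,535)]])
print('base2',[f(B(*p),.012,c2) for p in [(213,48),(601,50),(226,500),(580,500)]])
print('mod1',[f(A(*p),.019,c1) for p in [(298,275),(503,273),(500,402),(300,402)]])
print('bar1',[f(A(*p),.042,c1) for p in [(360,200),(448,200),(360,530),(443,530)]],'head',[f(A(*p),.042,c1) for p in [(325,110),(492,110)]])
print('bar2',[f(B(*p),.042,c2) for p in [(359,200),(465,200)]],'head',[f(B(*p),.042,c2) for p in [(313,100),(509,100)]])
print('stop1',[f(A(*p),.015,c1) for p in [(266,250),(525,250),(268,424)]])
print('stop2',[f(B(*p),.015,c2) for p in [(252,230),(556,232),(256,422),(549,422)]])
print('knob tri',tri('wrist',A(417,417),'wrist',B(420,488),c1,c2))
print('knob tri top',tri('wrist',A(417,417),'top',((252.5)/5.7-.5+310,(150.5)/5.7-.5+170),c1))
print('basecorner tri',tri('wrist',A(233,90),'wrist',B(213,48),c1,c2),tri('wrist',A(565,90),'wrist',B(601,50),c1,c2))
print('head tri',tri('wrist',A(325,110),'wrist',B(313,100),c1,c2),tri('wrist',A(492,110),'wrist',B(509,100),c1,c2))
```

```text
base1 [array([ 0.4949, -0.0134]), array([ 0.589 , -0.0126]), array([ 0.4951, -0.1551])]
base2 [array([ 0.495 , -0.0127]), array([ 0.5888, -0.0118]), array([ 0.4954, -0.1426]), array([ 0.5904, -0.1409])]
mod1 [array([ 0.5136, -0.0663]), array([ 0.5731, -0.0651]), array([ 0.5741, -0.1058]), array([ 0.5144, -0.1064])]
bar1 [array([ 0.5305, -0.0371]), array([ 0.554 , -0.0368]), array([ 0.5322, -0.1358]), array([ 0.5561, -0.1356])] head [array([ 0.5209, -0.0126]), array([ 0.5647, -0.0122])]
bar2 [array([ 0.5313, -0.0371]), array([ 0.5552, -0.0367])] head [array([ 0.5211, -0.0128]), array([ 0.5642, -0.0121])]
stop1 [array([ 0.5042, -0.0601]), array([ 0.5797, -0.0594]), array([ 0.5047, -0.1155])]
stop2 [array([ 0.504 , -0.0601]), array([ 0.5799, -0.0594]), array([ 0.5042, -0.1159]), array([ 0.5806, -0.1146])]
knob tri (array([ 0.54492431, -0.0824196 ,  0.08027606]), np.float64(0.0008535381957936382))
knob tri top (array([ 0.54503986, -0.08417548,  0.07654302]), np.float64(0.0005006194492211467))
basecorner tri (array([ 0.49459956, -0.01404823,  0.00873948]), np.float64(8.749817020998557e-05)) (array([ 0.58953093, -0.01325025,  0.00847708]), np.float64(0.00025652175567196484))
head tri (array([ 0.52101163, -0.01252803,  0.04258074]), np.float64(0.0001801208781823484)) (array([ 0.56444473, -0.01218585,  0.04202068]), np.float64(0.00045701109578401685))
```

Call:
send_rows(
  motion="0.5 0.0025 -0.056 0 0 0 0; 0.5 0.0025 -0.056 0 0 0 0; 0.5 0 0 -0.04 0 0 0; 0.5 0 0 -0.04 0 0 0; 0.5 0 0 -0.02 0 0 0",
)

```text
clock: 2.7
position: [0.5459, -0.0842, 0.1225]
ee_rot: [2.212, 2.23, 0.001]
force: [-0.2, 0.8, -0.3]
width: 0.503
gripper_force: 0.0
```

Call:
send_rows(
  motion="0.5 0 0 0 0 0 0; 0.5 0 0 0 0 0 0",
)

```text
clock: 2.95
position: [0.5468, -0.0843, 0.1241]
ee_rot: [2.211, 2.229, 0.003]
force: [-0.2, -0.4, 0.3]
width: 0.498
gripper_force: 0.0
```

Call:
send_rows(
  motion="0.5 -0.0015 0 -0.011 0 0 0; 0.7 0 0 0 0 0 0; 0.8 0 0 0 0 0 0; 0.9 0 0 0 0 0 0; 0.9 0 0 0 0 0 0",
)

```text
clock: 3.58
position: [0.5445, -0.0842, 0.1114]
ee_rot: [2.212, 2.23, 0.001]
force: [0.0, -0.8, 1.9]
width: 0.249
gripper_force: 15.0
```

Call:
send_rows(
  motion="0.9 0 0 0 0 0 0; 0.9 0 0 0 0 0 0",
  force=15,
)

```text
clock: 3.82
position: [0.5445, -0.0842, 0.1114]
ee_rot: [2.212, 2.23, 0.0]
force: [0.3, 1.3, 2.0]
width: 0.244
gripper_force: 15.0
```

Call:
send_rows(
  motion="0.9 0 0 0.03 0 0 0; 0.9 0 0 0.05 0 0 0; 0.9 -0.01 0.04 0.01 0 0 0; 0.9 -0.012 0.055 0 0 0 0; 0.9 -0.012 0.055 0 0 0 0",
)

```text
clock: 4.45
position: [0.5096, 0.0672, 0.2013]
ee_rot: [-2.213, -2.23, -0.0]
force: [2.0, -0.1, -0.9]
width: 0.247
gripper_force: 15.0
```

Call:
send_rows(
  motion="0.9 -0.012 0.055 0 0 0 0; 0.9 -0.012 0.055 0 0 0 0; 0.9 -0.012 0.055 0 0 0 0; 0.9 0 0 0 0 0 0; 0.9 0 0 0 0 0 0",
)

```text
clock: 5.08
position: [0.474, 0.2304, 0.201]
ee_rot: [2.211, 2.231, -0.002]
force: [-0.0, -0.4, -1.0]
width: 0.247
gripper_force: 15.0
```

Call:
send_rows(
  motion="0.9 0 0 -0.05 0 0 0; 0.9 0 0 -0.05 0 0 0; 0.9 0 0 -0.02 0 0 0; 0.9 0 0 -0.004 0 0 0; 0.9 0 0 0 0 0 0",
)

```text
clock: 5.7
position: [0.4749, 0.23, 0.0778]
ee_rot: [2.214, 2.229, 0.001]
force: [0.0, -0.4, -0.7]
width: 0.248
gripper_force: 15.0
```

Call:
send_rows(
  motion="0.9 0 0 0 0 0 0",
)

```text
clock: 5.82
position: [0.4751, 0.2309, 0.0784]
ee_rot: [2.212, 2.23, 0.003]
force: [0.8, -0.0, -0.5]
width: 0.243
gripper_force: 15.0
```

Call:
send_rows(
  motion="0.9 0 0 -0.0045 0 0 0; 0.9 0 0 0 0 0 0; 0.9 0 0 -0.001 0 0 0; 0.9 0 0 0 0 0 0",
)

```text
clock: 6.32
position: [0.4743, 0.231, 0.0723]
ee_rot: [-2.212, -2.231, -0.001]
force: [-2.3, -0.8, 7.1]
width: 0.248
gripper_force: 15.0
```

Call:
send_rows(
  motion="0.62 0 0 0 0 0 0; 0.62 0 0 0 0 0 0; 0.62 0 0 0.05 0 0 0; 0.62 0 0 0.06 0 0 0; 0.55 0 0 0 0 0 0",
)

```text
clock: 6.95
position: [0.4765, 0.2318, 0.1858]
ee_rot: [2.211, 2.229, 0.012]
force: [0.7, 0.5, -0.7]
width: 0.432
gripper_force: 0.0
```

Run:
```python
from h import *
shot('wrist','w3'); i,d,c=shot('top','t3')
a=cv2.resize(i[150:265,190:400],None,fx=3.5,fy=3.5,interpolation=cv2.INTER_CUBIC)
cv2.imwrite('pics/t3a.png',a)
s=arm.observe();print(s['position'],s['width'])
```

```text
[0.47429289 0.23118992 0.18217406] 0.44850101007200033
```

Call:
send_rows(
  motion="0.5 0.011 -0.053 0 0 0 0; 0.5 0.011 -0.053 0 0 0 0; 0.5 0.011 -0.053 0 0 0 0; 0.5 0.012 -0.053 0 0 0 0; 0.5 0.012 -0.053 0 0 0 0",
)

```text
clock: 7.68
position: [0.5306, -0.0357, 0.1802]
ee_rot: [-2.211, -2.23, 0.003]
force: [0.5, 0.2, -0.1]
width: 0.5
gripper_force: 0.0
```

Call:
send_rows(
  motion="0.5 0.012 -0.053 0 0 0 0; 0.5 0 0 0 0 0 0; 0.5 0 0 0 0 0 0",
)

```text
clock: 8.05
position: [0.5424, -0.0867, 0.1804]
ee_rot: [-2.211, -2.229, 0.002]
force: [-0.2, 0.3, -0.7]
width: 0.505
gripper_force: 0.0
```

View pics/w3.png

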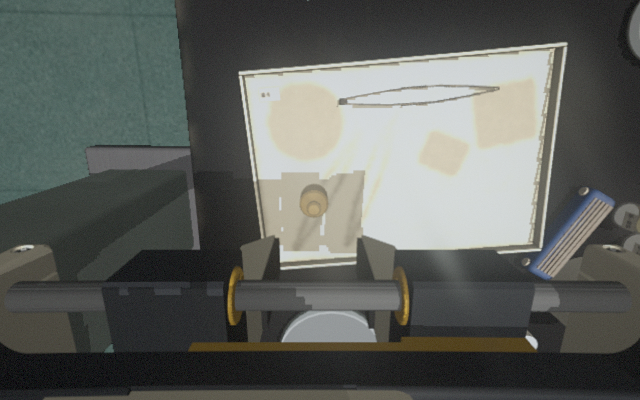

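The weight stands upright in the tray at (313,203); the tweezers (340–500, 95) are clear of it. Now the bridge.

Call:
send_rows(
  motion="0.5 0.001 0 -0.04 0 0 0; 0.5 0 0 -0.03 0 0 0; 0.5 0 0 -0.01 0 0 0; 0.5 0 0 -0.004 0 0 0; 0.5 0 0 0 0 0 0",
)

```text
clock: 8.68
position: [0.5446, -0.0868, 0.0983]
ee_rot: [2.211, 2.231, 0.001]
force: [-0.4, 0.1, -0.4]
width: 0.496
gripper_force: 0.0
```

Call:
send_rows(
  motion="0.6 0 0 0 0 0 0; 0.7 0 0 0 0 0 0; 0.8 0 0 0 0 0 0; 0.9 0 0 0 0 0 0; 0.9 0 0 0 0 0 0",
  force=25,
)

```text
clock: 9.3
position: [0.5445, -0.0871, 0.0981]
ee_rot: [2.212, 2.231, 0.001]
force: [-0.8, -0.1, 6.4]
width: 0.256
gripper_force: 25.0
```

Run:
```python
from h import *
i,d,c=ld('wrist','w3')
Q=np.array([atz('wrist',p,.014,c) for p in [(240,73),(566,44),(542,247),(262,268)]]);print('tray',Q.round(4),Q.mean(0)[:2])
print(np.linalg.norm(Q-np.roll(Q,-1,0),axis=1)); v=Q[1]-Q[0];print('yaw',np.degrees(np.arctan2(v[1],v[0])))
print('tweez',[atz('wrist',p,.006,c).round(3)[:2] for p in [(341,101),(498,89),(420,106)]], 'knob',atz('wrist',(313,208),.04,c))
print('empty dish tri w1', [atz('wrist',p,.014,ld('wrist','w1')[2]) for p in [(244,83),(338,83),(291,34),(291,133)]])
```

```text
tray [[0.4188 0.3276 0.014 ]
 [0.6556 0.3483 0.014 ]
 [0.6705 0.1888 0.014 ]
 [0.4288 0.1668 0.014 ]] [0.54341544 0.25788003]
[0.23774256 0.16019826 0.24270562 0.16109249]
yaw 4.989346074917397
tweez [array([0.495, 0.308]), array([0.616, 0.318]), array([0.557, 0.305])] knob [0.47361857 0.23097485 0.04      ]
empty dish tri w1 [array([0.44150908, 0.07591843, 0.014     ]), array([0.54016609, 0.07690072, 0.014     ]), array([0.49153819, 0.12286709, 0.014     ]), array([0.49003948, 0.02484234, 0.014     ])]
```

Call:
send_rows(
  motion="0.9 0 0 0.02 0 0 0; 0.9 0 0 0.04 0 0 0; 0.9 0 0 0.05 0 0 0; 0.9 -0.01 0.02 0 0 0 -10; 0.9 -0.01 0.04 0 0 0 -10",
)

```text
clock: 9.93
position: [0.5242, -0.0281, 0.2084]
ee_rot: [2.573, 1.8, 0.002]
force: [1.1, 0.5, -1.9]
width: 0.258
gripper_force: 25.0
```

Call:
send_rows(
  motion="0.9 -0.01 0.04 0 0 0 -10; 0.9 0 0.04 0 0 0 -10; 0.9 0 0.04 0 0 0 -10; 0.9 0 0.04 0 0 0 -10; 0.9 0 0.04 0 0 0 -10",
)

```text
clock: 10.55
position: [0.5139, 0.1742, 0.2076]
ee_rot: [3.093, 0.55, -0.0]
force: [0.5, -1.0, -1.9]
width: 0.257
gripper_force: 25.0
```

Call:
send_rows(
  motion="0.9 0.02 0.04 0 0 0 -10; 0.9 0.025 0 0 0 0 -6; 0.9 0.025 0 0 0 0 0; 0.9 0 0 0 0 0 0; 0.9 0 0 0 0 0 0",
)

```text
clock: 11.18
position: [0.5836, 0.2127, 0.2073]
ee_rot: [3.139, 0.122, -0.002]
force: [-0.5, -1.4, -1.4]
width: 0.258
gripper_force: 25.0
```

```bash
cat >> h.py <<'E'
def st():
    s=arm.observe();R=cv2.Rodrigues(s['ee_rot'])[0];print('t',s['clock'],'pos',s['position'].round(4),'yaw(ytool)',np.degrees(np.arctan2(R[1,1],R[0,1])).round(2),'down',R[:2,2].round(3),'w',s['width'].round(3),'F',s['force'].round(1),s['joints'].round(2))
E
python3 - <<'E'
from h import *
st()
E
```

```text
Traceback (most recent call last):
  File "h.py", line 22, in st
    s=arm.observe();R=cv2.Rodrigues(s['ee_rot'])[0];print('t',s['clock'],'pos',s['position'].round(4),'yaw(ytool)',np.degrees(np.arctan2(R[1,1],R[0,1])).round(2),'down',R[:2,2].round(3),'w',s['width'].round(3),'F',s['force'].round(1),s['joints'].round(2))
                                                                                                                                                                                              ^^^^^^^^^^^^^^^^
AttributeError: 'float' object has no attribute 'round'
```

Call:
send_rows(
  motion="0.9 0 0.012 -0.04 0 0 0; 0.9 0 0 -0.05 0 0 0; 0.9 0 0 -0.025 0 0 0; 0.9 0 0 -0.006 0 0 0; 0.9 0 0 0 0 0 0",
)

```text
clock: 11.8
position: [0.5842, 0.2249, 0.0874]
ee_rot: [-3.139, -0.123, -0.0]
force: [-0.8, -0.7, -0.4]
width: 0.258
gripper_force: 25.0
```

Call:
send_rows(
  motion="0.9 0 0 0 0 0 0",
)

```text
clock: 11.92
position: [0.585, 0.2251, 0.0882]
ee_rot: [-3.138, -0.123, -0.003]
force: [0.0, 0.0, -0.7]
width: 0.256
gripper_force: 25.0
```

Release after touchdown (about 9 mm further).

Call:
send_rows(
  motion="0.9 0 0 -0.007 0 0 0; 0.9 0 0 0 0 0 0; 0.9 0 0 -0.0015 0 0 0; 0.9 0 0 0 0 0 0",
)

```text
clock: 12.42
position: [0.5843, 0.2249, 0.0791]
ee_rot: [-3.138, -0.123, 0.0]
force: [-3.3, -0.7, 9.5]
width: 0.257
gripper_force: 25.0
```

Call:
send_rows(
  motion="0.62 0 0 0 0 0 0; 0.62 0 0 0 0 0 0; 0.62 0 0 0.05 0 0 0; 0.62 0 0 0.055 0 0 0; 0.4 0 -0.02 0 0 0 -3.6",
)

```text
clock: 13.05
position: [0.5865, 0.2065, 0.1872]
ee_rot: [-3.138, -0.026, -0.01]
force: [0.3, 0.4, -0.8]
width: 0.444
gripper_force: 0.0
```

```bash
sed -i "s/s\['width'\].round(3)/round(float(s['width']),3)/" h.py
python3 - <<'E'
from h import *
st();i,d,c=shot('wrist','w4')
E
```

```text
t 13.05 pos [0.5865 0.2065 0.1872] yaw(ytool) -89.04 down [0.007 0.003] w 0.444 F [ 0.3  0.4 -0.8] [-0.95  0.65  0.83  1.75 -0.56  0.99 -1.46]
```

View pics/w4.png

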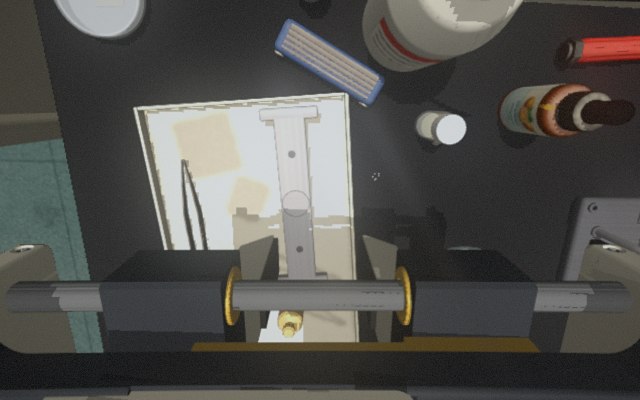

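Call:
send_rows(
  motion="0.4 -0.008 -0.054 0 0 0 0; 0.4 -0.008 -0.054 0 0 0 0; 0.4 -0.008 -0.054 0 0 0 0; 0.4 -0.008 -0.054 0 0 0 0; 0.4 -0.008 -0.054 0 0 0 0",
)

```text
clock: 13.72
position: [0.5431, -0.0667, 0.1822]
ee_rot: [3.141, 0.024, -0.003]
force: [0.3, 0.2, -0.4]
width: 0.602
gripper_force: 0.0
```

Call:
send_rows(
  motion="0.4 0 -0.02 0 0 0 0; 0.4 0 0 0 0 0 0; 0.4 0 0 0 0 0 0",
)

```text
clock: 14.1
position: [0.5441, -0.0838, 0.1824]
ee_rot: [-3.141, -0.026, 0.002]
force: [0.3, 0.2, 0.4]
width: 0.599
gripper_force: 0.0
```

Run:
```python
from h import *
st();i,d,c=shot('wrist','w5')
u=proj('wrist',[[.5438,-.0859,.019],[.4615,-.303,.01]],c);print(u)
```

```text
t 14.1 pos [ 0.5441 -0.0838  0.1824] yaw(ytool) -89.05 down [-0.001  0.001] w 0.599 F [0.3 0.2 0.4] [-0.52  0.54  0.83  1.93 -0.51  0.89 -0.98]
[[320.15256046 199.44564389]
 [562.04653896 288.98418666]]
```

View pics/w5.png

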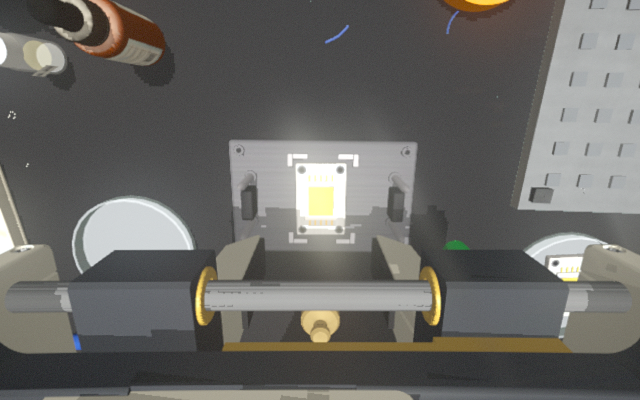

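The bridge stands on its foot clear of rim and tweezers, weight beside it. Module corners in w5 are at (296,165) to (345,234), between the fingers. Descending.

Call:
send_rows(
  motion="0.4 0 -0.002 -0.05 0 0 0; 0.4 0 0 -0.03 0 0 0; 0.4 0 0 -0.015 0 0 0; 0.4 0 0 0 0 0 0; 0.4 0 0 0 0 0 0",
)

```text
clock: 14.78
position: [0.545, -0.0871, 0.0892]
ee_rot: [3.141, 0.025, 0.002]
force: [0.1, 0.6, 1.2]
width: 0.6
gripper_force: 0.0
```

Call:
send_rows(
  motion="0.4 -0.001 0.001 -0.009 0 0 0; 0.45 0 0 0 0 0 0; 0.5 0 0 0 0 0 0; 0.6 0 0 0 0 0 0; 0.65 0 0 0 0 0 0",
  force=20,
)

```text
clock: 15.4
position: [0.5434, -0.0862, 0.0794]
ee_rot: [3.141, 0.024, 0.0]
force: [0.4, -0.2, 1.7]
width: 0.427
gripper_force: 20.0
```

Call:
send_rows(
  motion="0.7 0 0 0 0 0 0; 0.7 0 0 0 0 0 0",
)

```text
clock: 15.65
position: [0.5434, -0.0862, 0.0794]
ee_rot: [3.141, 0.024, 0.0]
force: [-0.9, 0.2, 3.3]
width: 0.43
gripper_force: 20.0
```

Call:
send_rows(
  motion="0.7 0 0 0.02 0 0 0; 0.7 0 0 0.04 0 0 0; 0.7 0 0 0.04 0 0 0; 0.7 -0.018 0.054 0 0 0 0; 0.7 -0.018 0.054 0 0 0 0",
)

```text
clock: 16.27
position: [0.5072, 0.0226, 0.1809]
ee_rot: [-3.141, -0.021, -0.003]
force: [0.7, 0.7, -0.8]
width: 0.43
gripper_force: 20.0
```

Call:
send_rows(
  motion="0.7 -0.017 0.052 0 0 0 0; 0.7 0 0 0 0 0 0; 0.7 0 0 0 0 0 0",
)

```text
clock: 16.65
position: [0.4905, 0.0737, 0.1801]
ee_rot: [-3.141, -0.025, -0.001]
force: [-0.1, -0.2, -0.5]
width: 0.433
gripper_force: 20.0
```

Run:
```python
from h import *
st();i,d,c=shot('wrist','w6');cv2.imwrite('pics/w6a.png',i[:,60:620])
```

```text
t 16.65 pos [0.4905 0.0737 0.1801] yaw(ytool) -89.09 down [0.001 0.   ] w 0.433 F [-0.1 -0.2 -0.5] [-0.9   0.47  0.88  2.06 -0.5   0.83 -1.28]
```

View pics/w6.png

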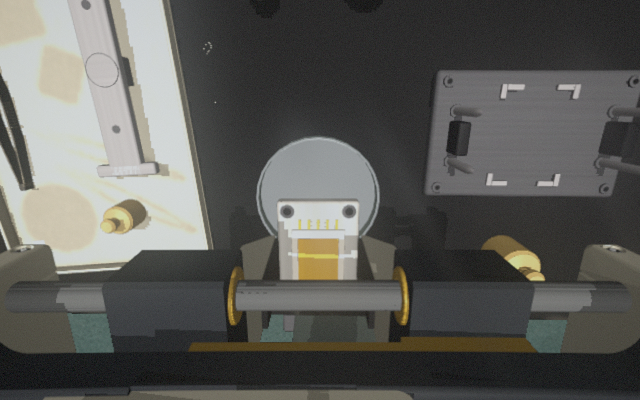

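The cured module hangs over the dish (rim 258–379, top at row 137); the nest stands empty with its stops around (500–580, 85–187).

Run:
```python
from h import *
i,d,c=ld('wrist','w6')
g=lambda u,z:atz('wrist',u,z,c).round(4)[:2]
print(g((258,197),.014),g((379,197),.014),g((318,137),.014))
print('base',[g(p,.012) for p in [(437,70),(426,194),(612,195)]])
print('stops',[g(p,.015) for p in [(501,84),(581,84),(486,187),(560,187)]])
```

```text
[0.491  0.1218] [0.4927 0.0238] [0.5399 0.074 ]
base [array([ 0.5891, -0.012 ]), array([ 0.4952, -0.0145]), array([ 0.4968, -0.1621])]
stops [array([ 0.5798, -0.0584]), array([ 0.5802, -0.1153]), array([ 0.5026, -0.0602]), array([ 0.5035, -0.1179])]
```

Call:
send_rows(
  motion="0.7 0 0 -0.04 0 0 0; 0.7 0 0 -0.04 0 0 0; 0.7 0 0 -0.018 0 0 0; 0.7 0 0 0 0 0 0; 0.7 0 0 0 0 0 0",
)

```text
clock: 17.32
position: [0.4911, 0.0734, 0.0823]
ee_rot: [-3.141, -0.023, -0.002]
force: [-0.7, 0.6, -0.7]
width: 0.432
gripper_force: 20.0
```

Dish centre (0.490, 0.073) — on target. Lower 11 mm.

Call:
send_rows(
  motion="0.7 0 0 -0.009 0 0 0; 0.7 0 0 0 0 0 0; 0.7 0 0 -0.002 0 0 0; 0.7 0 0 0 0 0 0",
)

```text
clock: 17.82
position: [0.4904, 0.074, 0.0704]
ee_rot: [-3.141, -0.024, -0.0]
force: [-0.0, 0.6, 0.3]
width: 0.432
gripper_force: 20.0
```

Call:
send_rows(
  motion="0.7 0 0 -0.001 0 0 0; 0.7 0 0 0 0 0 0; 0.49 0 0 0 0 0 0; 0.49 0 0 0 0 0 0; 0.49 0 0 0 0 0 0",
)

```text
clock: 18.45
position: [0.4902, 0.0739, 0.0691]
ee_rot: [3.141, 0.024, -0.0]
force: [0.2, -0.4, -0.3]
width: 0.507
gripper_force: 0.0
```

Call:
send_rows(
  motion="0.49 0 0 0.03 0 0 0; 0.49 0 0 0.04 0 0 0; 0.45 0 0 0.04 0 0 0; 0.45 -0.005 -0.05 0 0 0 0; 0.45 -0.005 -0.055 0 0 0 0",
)

```text
clock: 19.08
position: [0.4806, -0.0311, 0.1796]
ee_rot: [-3.141, -0.03, -0.002]
force: [1.4, -0.9, 0.3]
width: 0.554
gripper_force: 0.0
```

Call:
send_rows(
  motion="0.45 -0.004 -0.054 0 0 0 0; 0.45 -0.004 -0.054 0 0 0 1; 0.45 -0.004 -0.054 0 0 0 1; 0.45 -0.004 -0.054 0 0 0 2; 0.45 -0.004 -0.054 0 0 0 2",
)

```text
clock: 19.7
position: [0.46, -0.3027, 0.1791]
ee_rot: [-3.136, -0.191, 0.0]
force: [1.4, 0.4, -0.5]
width: 0.553
gripper_force: 0.0
```

Call:
send_rows(
  motion="0.45 -0.02 0 0 0 0 0; 0.45 0 0 0 0 0 0; 0.45 0 0 0 0 0 0",
)

```text
clock: 20.08
position: [0.4411, -0.3003, 0.1792]
ee_rot: [-3.135, -0.191, -0.001]
force: [-0.1, 0.2, -0.5]
width: 0.549
gripper_force: 0.0
```

Run:
```python
from h import *
st();i,d,c=shot('wrist','w7')
shot('top','t7')
```

```text
t 20.075 pos [ 0.4411 -0.3003  0.1792] yaw(ytool) -83.05 down [0. 0.] w 0.549 F [-0.1  0.2 -0.5] [-0.06  0.51  0.79  1.97 -0.48  0.85 -0.46]
```

View pics/w7.png

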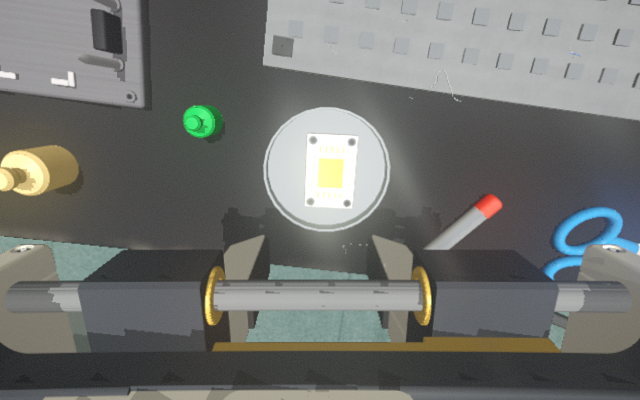

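The fresh module's corners are at (307,134), (357,136), (352,208) and (304,205). The dish spans 264–390.

Run:
```python
from h import *
i,d,c=ld('wrist','w7')
# refine corners: bright mask vs dish
P=np.array([atz('wrist',p,.010,c) for p in [(307,134),(357,136),(352,208),(304,205)]]);print(P.round(4),P.mean(0))
print(np.linalg.norm(P-np.roll(P,-1,0),axis=1))
v=P[0]+P[1]-P[2]-P[3];w=P[0]+P[3]-P[1]-P[2];print(np.degrees(np.arctan2(v[1],v[0])),np.degrees(np.arctan2(-w[0],w[1])))
print([atz('wrist',p,.014,c).round(4) for p in [(264,167),(390,167),(327,107),(326,231)]])
cv2.imwrite('pics/w7a.png',cv2.resize(i[95:240,255:400],None,fx=4,fy=4,interpolation=cv2.INTER_CUBIC))
t,_,_=ld('top','t7');cv2.imwrite('pics/t7a.png',cv2.resize(t[150:265,190:450],None,fx=3,fy=3,interpolation=cv2.INTER_CUBIC))
```

```text
[[ 0.491  -0.2859  0.01  ]
 [ 0.4942 -0.3246  0.01  ]
 [ 0.4355 -0.3297  0.01  ]
 [ 0.4333 -0.2899  0.01  ]] [ 0.46348957 -0.30752293  0.01      ]
[0.03886222 0.05889285 0.03980104 0.05788468]
4.443168293986919 3.965617444875128
[array([ 0.4619, -0.2553,  0.014 ]), array([ 0.4739, -0.3536,  0.014 ]), array([ 0.5129, -0.2986,  0.014 ]), array([ 0.4142, -0.3106,  0.014 ])]
```

View pics/w7a.png

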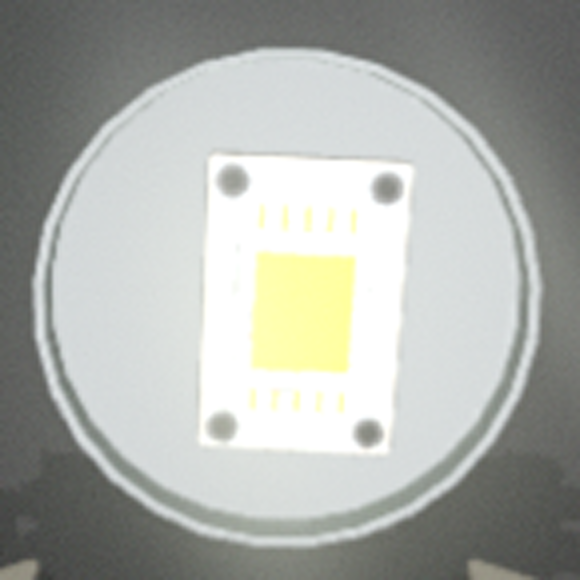

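View pics/t7a.png

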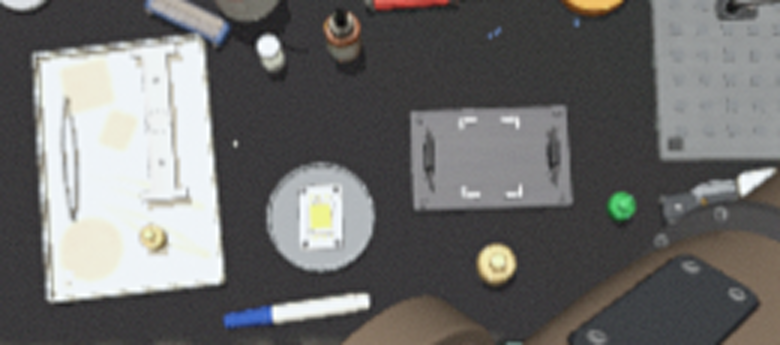

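The cured module lies in its dish. The fresh one sits at (0.463, -0.3065), yaw about 4.4°.

Call:
send_rows(
  motion="0.5 0.022 -0.006 -0.03 0 0 -2.5; 0.5 0 0 -0.03 0 0 0; 0.5 0 0 -0.02 0 0 0; 0.5 0 0 0 0 0 0; 0.5 0 0 0 0 0 0",
)

```text
clock: 20.8
position: [0.4629, -0.3071, 0.0999]
ee_rot: [3.139, 0.121, 0.001]
force: [0.6, 0.4, 1.0]
width: 0.501
gripper_force: 0.0
```

Run:
```python
from h import *
st()
```

```text
t 20.8 pos [ 0.4629 -0.3071  0.0999] yaw(ytool) -85.58 down [ 0.001 -0.001] w 0.501 F [0.6 0.4 1. ] [ 0.02  0.65  0.69  1.98 -0.61  0.73 -0.41]
```

Call:
send_rows(
  motion="0.5 0 0 -0.018 0 0 0; 0.5 0 0 -0.01 0 0 0; 0.5 0 0 0 0 0 0; 0.5 0 0 0 0 0 0",
)

```text
clock: 21.3
position: [0.4622, -0.3073, 0.0713]
ee_rot: [3.139, 0.12, -0.0]
force: [0.7, 1.0, 0.3]
width: 0.495
gripper_force: 0.0
```

Call:
send_rows(
  motion="0.55 0 0 0 0 0 0; 0.6 0 0 0 0 0 0; 0.65 0 0 0 0 0 0; 0.7 0 0 0 0 0 0; 0.7 0 0 0 0 0 0",
  force=20,
)

```text
clock: 21.92
position: [0.4624, -0.3073, 0.0715]
ee_rot: [3.139, 0.12, 0.001]
force: [0.1, -0.6, 6.2]
width: 0.432
gripper_force: 20.0
```

Run:
```python
from h import *
st()
```

```text
t 21.925 pos [ 0.4624 -0.3073  0.0715] yaw(ytool) -85.62 down [ 0.001 -0.   ] w 0.432 F [ 0.1 -0.6  6.2] [ 0.05  0.69  0.65  1.99 -0.66  0.68 -0.38]
```

Call:
send_rows(
  motion="0.7 0 0 0.03 0 0 0; 0.7 0 0 0.04 0 0 0; 0.7 0 0 0.04 0 0 0; 0.7 0.016 0.044 0 0 0 -1.2; 0.7 0.016 0.044 0 0 0 -1.2",
)

```text
clock: 22.55
position: [0.4946, -0.2183, 0.1816]
ee_rot: [-3.141, -0.051, -0.002]
force: [0.4, 0.5, -1.0]
width: 0.432
gripper_force: 20.0
```

Call:
send_rows(
  motion="0.7 0.016 0.044 0 0 0 -1.3; 0.7 0.016 0.044 0 0 0 0; 0.7 0.015 0.044 0 0 0 0; 0.7 0 0 0 0 0 0; 0.7 0 0 0 0 0 0",
)

```text
clock: 23.18
position: [0.5409, -0.0873, 0.181]
ee_rot: [3.141, 0.019, -0.001]
force: [-0.4, -0.8, -0.2]
width: 0.434
gripper_force: 20.0
```

Run:
```python
from h import *
st();i,d,c=shot('wrist','w8');s=arm.observe()
# predicted module plate corners, if centred at TCP
z=s['position'][2]-.0684+.007;x,y=s['position'][:2]
print(proj('wrist',[[x+.03,y+.02,z],[x+.03,y-.02,z]],c))
cv2.imwrite('pics/w8a.png',cv2.resize(i[120:260,220:420],None,fx=4,fy=4,interpolation=cv2.INTER_CUBIC))
```

```text
t 23.175 pos [ 0.5409 -0.0873  0.181 ] yaw(ytool) -89.3 down [-0.001 -0.   ] w 0.434 F [-0.4 -0.8 -0.2] [-0.52  0.55  0.85  1.94 -0.52  0.89 -0.97]
[[277.91429922 200.3823215 ]
 [360.51243223 201.37667756]]
```

View pics/w8a.png

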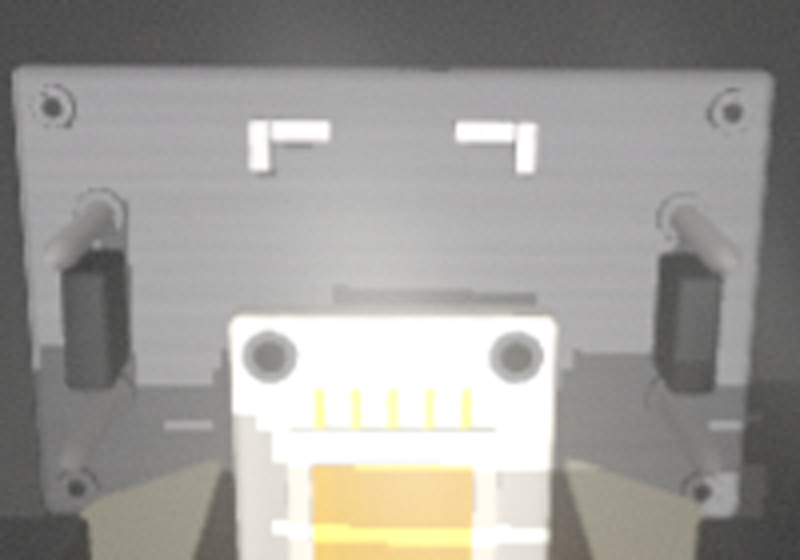

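The module in hand is level and centred over the nest, stops visible at crop (250–330,130) and (455–537,130). Lowering.

Call:
send_rows(
  motion="0.7 0.0003 -0.0003 -0.045 0 0 0; 0.7 0 0 -0.035 0 0 0; 0.7 0 0 -0.01 0 0 0; 0.7 0 0 0 0 0 0; 0.7 0 0 0 0 0 0",
)

```text
clock: 23.85
position: [0.5423, -0.088, 0.0925]
ee_rot: [3.141, 0.018, 0.003]
force: [-0.8, 0.5, -1.1]
width: 0.43
gripper_force: 20.0
```

Call:
send_rows(
  motion="0.7 -0.0006 0 -0.01 0 0 0; 0.7 0 0 0 0 0 0; 0.7 0 0 -0.0015 0 0 0; 0.7 0 0 0 0 0 0",
)

```text
clock: 24.35
position: [0.5409, -0.0874, 0.0805]
ee_rot: [-3.141, -0.019, -0.0]
force: [-3.9, 1.4, 10.5]
width: 0.434
gripper_force: 20.0
```

Call:
send_rows(
  motion="0.45 0 0 0 0 0 0; 0.45 0 0 0 0 0 0; 0.45 0 0 0.04 0 0 0; 0.45 0 0 0.06 0 0 0; 0.45 0 0 0 0 0 0",
)

```text
clock: 24.98
position: [0.5431, -0.0883, 0.1835]
ee_rot: [3.141, 0.018, 0.011]
force: [-0.2, 0.4, -1.0]
width: 0.554
gripper_force: 0.0
```

Call:
send_rows(
  motion="0.45 -0.03 0 0 0 0 0; 0.45 0 0 0 0 0 0",
)

```text
clock: 25.22
position: [0.5088, -0.0872, 0.1791]
ee_rot: [-3.14, -0.017, 0.003]
force: [0.7, -0.6, -0.3]
width: 0.553
gripper_force: 0.0
```

Run:
```python
from h import *
st();i,d,c=shot('wrist','w9')
cv2.imwrite('pics/w9a.png',cv2.resize(i[60:260,200:440],None,fx=3,fy=3,interpolation=cv2.INTER_CUBIC))
```

```text
t 25.225 pos [ 0.5088 -0.0872  0.1791] yaw(ytool) -89.37 down [-0.002  0.001] w 0.553 F [ 0.7 -0.6 -0.3] [-0.55  0.5   0.87  2.02 -0.51  0.85 -0.96]
```

View pics/w9a.png

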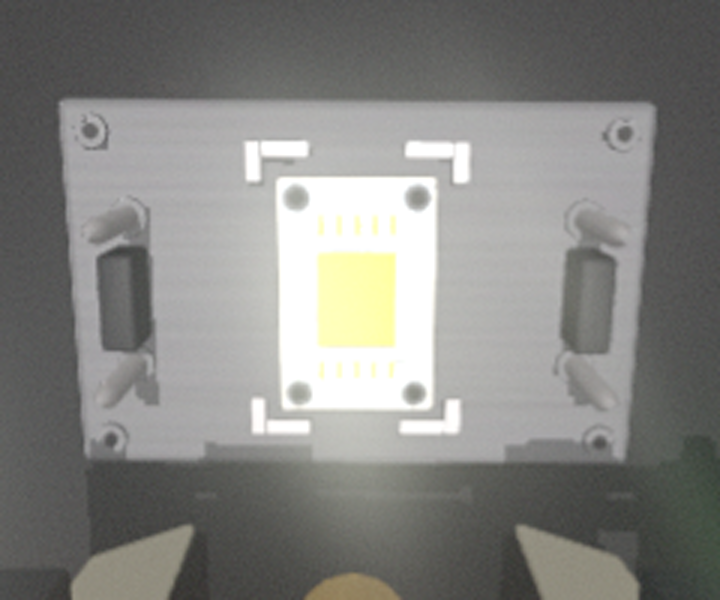

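The fresh module sits flat and centred within the four stops; post tips are at crop (92,236), (108,398), (622,238), (610,402). I have gone over the 14-picture limit, so from here I use numbers only.

Run:
```python
from h import *
i,d,c=ld('wrist','w9')
U=lambda p:((p[0]+.5)/3-.5+200,(p[1]+.5)/3-.5+60)
g=lambda p,z:atz('wrist',U(p),z,c)[:2]
P=np.array([g(p,.053) for p in [(92,236),(108,398),(622,238),(610,402)]]);print('tips',P.round(4),P.mean(0).round(4))
M=np.array([g(p,.019) for p in [(277,178),(437,178),(432,409),(282,409)]]);print('mod',M.mean(0).round(4),M.round(4))
S=np.array([g(p,.015) for p in [(246,142),(469,142),(459,433),(253,433)]]);print('stops',S.mean(0).round(4),S.round(4))
B=np.array([g(p,.012) for p in [(60,100),(655,103),(628,460),(84,459)]]);print('base',B.mean(0).round(4))
```

```text
tips [[ 0.5605 -0.03  ]
 [ 0.5241 -0.0312]
 [ 0.5614 -0.1448]
 [ 0.5245 -0.1454]] [ 0.5426 -0.0878]
mod [ 0.5419 -0.0877] [[ 0.5713 -0.0676]
 [ 0.5717 -0.107 ]
 [ 0.5125 -0.1078]
 [ 0.512  -0.0682]]
stops [ 0.5421 -0.0876] [[ 0.5796 -0.0597]
 [ 0.5802 -0.1149]
 [ 0.5047 -0.1156]
 [ 0.504  -0.06  ]]
base [ 0.5425 -0.0876]
```

Call:
send_rows(
  motion="0.62 0.015 0.054 0 0 0 0; 0.62 0.015 0.054 0 0 0 0; 0.62 0.015 0.054 0 0 0 0; 0.62 0.015 0.054 0 0 0 0; 0.62 0.015 0.054 0 0 0 3.7",
)

```text
clock: 25.9
position: [0.5867, 0.1851, 0.1791]
ee_rot: [3.139, 0.123, 0.0]
force: [0.9, -0.5, -0.4]
width: 0.383
gripper_force: 0.0
```

Call:
send_rows(
  motion="0.62 0 0.043 0 0 0 0; 0.62 0 0 0 0 0 0; 0.62 0 0 0 0 0 0",
)

```text
clock: 26.28
position: [0.5862, 0.2251, 0.1792]
ee_rot: [3.138, 0.12, -0.0]
force: [-0.2, -0.4, -0.4]
width: 0.376
gripper_force: 0.0
```

Run:
```python
from h import *
st()
```

```text
t 26.275 pos [0.5862 0.2251 0.1792] yaw(ytool) -85.62 down [-0.    -0.001] w 0.376 F [-0.2 -0.4 -0.4] [-0.97  0.67  0.83  1.74 -0.58  1.   -1.42]
```

Call:
send_rows(
  motion="0.62 -0.0018 0 -0.045 0 0 0; 0.62 0 0 -0.035 0 0 0; 0.62 0 0 -0.012 0 0 0; 0.62 0 0 0 0 0 0; 0.62 0 0 0 0 0 0",
)

```text
clock: 26.9
position: [0.5852, 0.2252, 0.0892]
ee_rot: [-3.139, -0.119, -0.003]
force: [1.0, -0.1, 0.8]
width: 0.381
gripper_force: 0.0
```

Call:
send_rows(
  motion="0.62 -0.0005 0 -0.009 0 0 0; 0.62 0 0 0 0 0 0; 0.7 0 0 0 0 0 0; 0.8 0 0 0 0 0 0; 0.9 0 0 0 0 0 0",
  force=25,
)

```text
clock: 27.52
position: [0.5838, 0.2256, 0.0789]
ee_rot: [-3.139, -0.12, -0.0]
force: [0.3, -0.1, 1.0]
width: 0.253
gripper_force: 25.0
```

Call:
send_rows(
  motion="0.9 0 0 0 0 0 0; 0.9 0 0 0 0 0 0",
)

```text
clock: 27.78
position: [0.5838, 0.2256, 0.0789]
ee_rot: [-3.139, -0.12, -0.0]
force: [-0.6, -1.1, 2.5]
width: 0.256
gripper_force: 25.0
```

Call:
send_rows(
  motion="0.9 0 0 0.03 0 0 0; 0.9 0 0 0.05 0 0 0; 0.9 0 0 0.05 0 0 0; 0.9 -0.025 0 0 0 0 9.6; 0.9 -0.025 -0.039 0 0 0 9.6",
)

```text
clock: 28.4
position: [0.533, 0.1893, 0.2087]
ee_rot: [-3.071, -0.659, -0.001]
force: [-0.1, -2.0, -2.1]
width: 0.256
gripper_force: 25.0
```

Call:
send_rows(
  motion="0.9 -0.02 -0.039 0 0 0 9.6; 0.9 0 -0.039 0 0 0 9.6; 0.9 0 -0.039 0 0 0 9.6; 0.9 0 -0.039 0 0 0 9.6; 0.9 0 -0.039 0 0 0 9.6",
)

```text
clock: 29.02
position: [0.5134, -0.0096, 0.2087]
ee_rot: [-2.543, -1.844, -0.0]
force: [0.7, 0.7, -1.6]
width: 0.257
gripper_force: 25.0
```

Call:
send_rows(
  motion="0.9 0.01 -0.039 0 0 0 9.6; 0.9 0.0185 -0.04 0 0 0 9.6; 0.9 0 0 0 0 0 0; 0.9 0 0 0 0 0 0; 0.9 0 0 0 0 0 0",
)

```text
clock: 29.65
position: [0.5418, -0.0859, 0.2085]
ee_rot: [-2.205, -2.237, 0.0]
force: [-0.5, 0.4, -1.6]
width: 0.254
gripper_force: 25.0
```

Run:
```python
from h import *
st()
```

```text
t 29.65 pos [ 0.5418 -0.0859  0.2085] yaw(ytool) 0.83 down [-0.001  0.001] w 0.254 F [-0.5  0.4 -1.6] [-0.31  0.43  0.51  1.89 -0.26  0.89  0.34]
```

Call:
send_rows(
  motion="0.9 0.0005 -0.0018 -0.05 0 0 0; 0.9 0 0 -0.035 0 0 0; 0.9 0 0 0 0 0 0; 0.9 0 0 0 0 0 0",
)

```text
clock: 30.15
position: [0.5433, -0.0887, 0.1249]
ee_rot: [2.205, 2.237, 0.001]
force: [0.6, -1.3, -1.6]
width: 0.261
gripper_force: 25.0
```

```bash
cat >> h.py <<'E'
def cloud(n,d,c):
    K,D,V=c;v,u=np.mgrid[0:400,0:640];p=cv2.undistortPoints(np.stack([u,v],-1).reshape(-1,1,2).astype(float),K,D)[:,0]
    q=np.c_[p,np.ones(len(p))]*d.reshape(-1,1);return ((q-V[:3,3])@V[:3,:3])[d.ravel()>0]
E
python3 - <<'E'
from h import *
st();i,d,c=shot('wrist','w10');s=arm.observe();X=cloud('wrist',d,c);t=s['position']
zt=t[2]-.0561
m=(abs(X[:,0]-t[0])<.03)&(abs(X[:,2]-zt)<.006)&(X[:,1]>t[1]+.03)&(X[:,1]<t[1]+.1)
Y=X[m];print('top z exp',zt,'med',np.median(Y[:,2]),len(Y));print('end y-tcp',np.percentile(Y[:,1]-t[1],[99,99.8]))
for a,b in [(.035,.05),(.066,.074)]:
    q=Y[(Y[:,1]-t[1]>a)&(Y[:,1]-t[1]<b)];print(a,np.percentile(q[:,0],[1,99])-t[0], np.percentile(q[:,0],[1,99]).mean(),len(q))
E
```

```text
t 30.15 pos [ 0.5433 -0.0887  0.1249] yaw(ytool) 0.82 down [ 0.001 -0.   ] w 0.261 F [ 0.6 -1.3 -1.6] [-0.25  0.54  0.44  1.96 -0.35  0.71  0.41]
top z exp 0.06915835682258285 med 0.06956583412876877 6379
end y-tcp [0.0753627  0.07567002]
0.035 [-0.01289368  0.01041513] 0.5423600174432707 1657
0.066 [-0.02298693  0.01944632] 0.5418289909938697 1852
```

Call:
send_rows(
  motion="0.9 -0.0005 0.0005 -0.009 0 0 0; 0.9 0 0 -0.008 0 0 0; 0.9 0 0 0 0 0 0; 0.9 0 0 0 0 0 0",
)

```text
clock: 30.7
position: [0.5421, -0.0888, 0.1067]
ee_rot: [-2.206, -2.236, 0.0]
force: [-0.3, 1.3, -0.8]
width: 0.256
gripper_force: 25.0
```

Call:
send_rows(
  motion="0.9 0 0.0008 -0.004 0 0 0; 0.9 0 0 -0.003 0 0 0; 0.9 0 0 0 0 0 0; 0.9 0 0 -0.001 0 0 0; 0.9 0 0 0 0 0 0",
)

```text
clock: 31.32
position: [0.5422, -0.0879, 0.0987]
ee_rot: [2.206, 2.236, 0.0]
force: [0.3, 0.7, -0.4]
width: 0.258
gripper_force: 25.0
```

Call:
send_rows(
  motion="0.9 0 0 -0.001 0 0 0; 0.9 0 0 0 0 0 0; 0.9 0 0 0 0 0 0",
)

```text
clock: 31.7
position: [0.5423, -0.0879, 0.0978]
ee_rot: [2.206, 2.236, 0.0]
force: [0.4, 0.3, 0.8]
width: 0.257
gripper_force: 25.0
```

Call:
send_rows(
  motion="0.9 0 0 -0.0006 0 0 0; 0.9 0 0 0 0 0 0; 0.6 0 0 0 0 0 0; 0.6 0 0 0 0 0 0; 0.6 0 0 0 0 0 0",
)

```text
clock: 32.33
position: [0.5421, -0.0879, 0.097]
ee_rot: [-2.206, -2.237, 0.0]
force: [-0.7, -0.1, -0.3]
width: 0.399
gripper_force: 0.0
```

Call:
send_rows(
  motion="0.6 0 0 0.03 0 0 0; 0.6 0 0 0.05 0 0 0; 0.6 -0.012 0.055 0 0 0 0; 0.6 -0.012 0.055 0 0 0 0; 0.6 0 0 0 0 0 0",
)

```text
clock: 32.95
position: [0.5172, 0.0273, 0.1768]
ee_rot: [-2.196, -2.243, -0.001]
force: [-0.4, -1.1, -0.1]
width: 0.4
gripper_force: 0.0
```

Run:
```python
from h import *
st();i,d,c=shot('wrist','w11');X=cloud('wrist',d,c)
m=(abs(X[:,0]-.542)<.03)&(abs(X[:,2]-.042)<.006)&(X[:,1]<-.005)&(X[:,1]>-.17)
Y=X[m];print('z',np.median(Y[:,2]),len(Y),'y',np.percentile(Y[:,1],[.2,99.8]))
for a in np.arange(-.16,-.01,.015):
    q=Y[(Y[:,1]>a)&(Y[:,1]<a+.01)]
    if len(q)>50: print(a.round(3),np.percentile(q[:,0],[1,99]).round(4),np.median(q[:,2]).round(4),len(q))
X2=cloud('top',*[ (lambda r:(r[1],r[2]))(shot('top','t11'))][0])
m=(abs(X2[:,0]-.4745)<.04)&(abs(X2[:,1]-.231)<.04)&(X2[:,2]>.015)&(X2[:,2]<.045);print('weight',X2[m].mean(0),X2[m][:,2].max())
```

```text
t 32.95 pos [0.5172 0.0273 0.1768] yaw(ytool) 1.23 down [-0.001  0.002] w 0.4 F [-0.4 -1.1 -0.1] [-0.52  0.42  0.49  2.   -0.28  0.79  0.15]
z 0.04240621966751383 1550 y [-0.08337038 -0.01183521]
-0.085 [0.5297 0.5532] 0.0425 256
-0.07 [0.5293 0.5527] 0.0425 332
-0.025 [0.5194 0.544 ] 0.0424 325
weight [0.47279826 0.22995683 0.02896474] 0.0425984550098476
```

Call:
send_rows(
  motion="0.6 -0.011 0.051 0 0 0 0; 0.6 -0.011 0.051 0 0 0 0; 0.6 -0.011 0.051 0 0 0 0; 0.6 -0.01 0.051 0 0 0 0; 0.6 0 0 0 0 0 0",
)

```text
clock: 33.67
position: [0.4749, 0.2292, 0.1768]
ee_rot: [-2.201, -2.241, -0.001]
force: [-0.1, -0.8, 0.8]
width: 0.398
gripper_force: 0.0
```

Call:
send_rows(
  motion="0.6 0 0 0 0 0 0; 0.6 0 0 0 0 0 0",
)

```text
clock: 33.92
position: [0.476, 0.2239, 0.1772]
ee_rot: [2.21, 2.232, -0.0]
force: [0.5, -0.2, 0.3]
width: 0.403
gripper_force: 0.0
```

Call:
send_rows(
  motion="0.6 -0.0015 0.0065 -0.02 0 0 0; 0.6 0 0 0 0 0 0; 0.6 0 0 -0.04 0 0 0; 0.6 0 0 -0.03 0 0 0; 0.6 0 0 0 0 0 0",
)

```text
clock: 34.55
position: [0.4731, 0.231, 0.0862]
ee_rot: [-2.208, -2.234, 0.005]
force: [0.9, -0.1, 0.0]
width: 0.397
gripper_force: 0.0
```

Call:
send_rows(
  motion="0.6 0 0 0 0 0 0",
)

```text
clock: 34.67
position: [0.4745, 0.2322, 0.0884]
ee_rot: [2.207, 2.235, 0.002]
force: [0.3, -0.4, 0.2]
width: 0.398
gripper_force: 0.0
```

Call:
send_rows(
  motion="0.6 0 -0.001 -0.015 0 0 0; 0.6 0 0 0 0 0 0; 0.7 0 0 0 0 0 0; 0.8 0 0 0 0 0 0; 0.9 0 0 0 0 0 0",
  force=15,
)

```text
clock: 35.3
position: [0.4738, 0.2317, 0.0724]
ee_rot: [2.206, 2.236, 0.001]
force: [1.2, 0.6, 1.5]
width: 0.244
gripper_force: 15.0
```

Call:
send_rows(
  motion="0.9 0 0 0 0 0 0; 0.9 0 0 0 0 0 0",
)

```text
clock: 35.55
position: [0.4738, 0.2317, 0.0723]
ee_rot: [2.206, 2.236, 0.001]
force: [-0.5, -0.2, 3.8]
width: 0.246
gripper_force: 15.0
```

Call:
send_rows(
  motion="0.9 0 0 0.03 0 0 0; 0.9 0 0 0.05 0 0 0; 0.9 0 0 0.04 0 0 0; 0.9 0.011 -0.053 0 0 0 0; 0.9 0.011 -0.053 0 0 0 0",
)

```text
clock: 36.17
position: [0.4957, 0.1251, 0.1926]
ee_rot: [2.203, 2.239, 0.002]
force: [1.0, -1.2, -1.0]
width: 0.245
gripper_force: 15.0
```

Call:
send_rows(
  motion="0.9 0.011 -0.053 0 0 0 0; 0.9 0.011 -0.053 0 0 0 0; 0.9 0.012 -0.053 0 0 0 0; 0.9 0.012 -0.053 0 0 0 0; 0.9 0 0 0 0 0 0",
)

```text
clock: 36.8
position: [0.5415, -0.092, 0.1923]
ee_rot: [2.213, 2.226, -0.002]
force: [-0.1, 0.9, -2.7]
width: 0.248
gripper_force: 15.0
```

Call:
send_rows(
  motion="0.9 0 0 0 0 0 0; 0.9 0 0 0 0 0 0",
)

```text
clock: 37.05
position: [0.5414, -0.0847, 0.1918]
ee_rot: [-2.203, -2.238, -0.0]
force: [-0.6, 0.7, -1.1]
width: 0.249
gripper_force: 15.0
```

Run:
```python
from h import *
st();i,d,c=shot('wrist','w12');X=cloud('wrist',d,c);t=arm.observe()['position']
for a,b in [(-.075,-.058),(-.05,-.04)]:
    m=(np.hypot(X[:,0]-t[0],X[:,1]-t[1])<.018)&(X[:,2]>t[2]+a)&(X[:,2]<t[2]+b);Y=X[m]
    if len(Y): print(a,len(Y),Y.min(0)-t,Y.max(0)-t)
m=(np.hypot(X[:,0]-t[0],X[:,1]-t[1])<.016)&(X[:,2]>t[2]-.036)&(X[:,2]<t[2]-.028);Y=X[m];print('knob',len(Y),Y.mean(0)-t)
```

```text
t 37.05 pos [ 0.5414 -0.0847  0.1918] yaw(ytool) 0.91 down [-0.001  0.001] w 0.249 F [-0.6  0.7 -1.1] [-0.32  0.45  0.52  1.91 -0.29  0.86  0.37]
-0.075 441 [-0.01466849 -0.00018423 -0.06905408] [ 0.01447458  0.01132781 -0.05800139]
-0.05 1364 [-0.01473117 -0.0036135  -0.04999342] [ 0.01453044  0.01163957 -0.04003442]
knob 159 [ 0.00034993  0.00683821 -0.03295401]
```

Call:
send_rows(
  motion="0.9 0.0003 -0.0023 -0.04 0 0 0; 0.9 0 0 -0.03 0 0 0; 0.9 0 0 0 0 0 0; 0.9 0 0 0 0 0 0",
)

```text
clock: 37.6
position: [0.5425, -0.0883, 0.1231]
ee_rot: [2.205, 2.237, 0.001]
force: [-0.3, -0.4, -1.4]
width: 0.248
gripper_force: 15.0
```

Call:
send_rows(
  motion="0.9 -0.0005 0.001 -0.006 0 0 0; 0.9 0 0 -0.003 0 0 0; 0.9 0 0 0 0 0 0; 0.9 0 0 -0.001 0 0 0; 0.9 0 0 0 0 0 0",
)

```text
clock: 38.22
position: [0.5415, -0.0878, 0.1122]
ee_rot: [2.206, 2.236, 0.0]
force: [0.4, -0.2, -1.3]
width: 0.245
gripper_force: 15.0
```

Call:
send_rows(
  motion="0.9 0 0.0007 -0.0007 0 0 0; 0.9 0 0 0 0 0 0; 0.9 0 0 0 0 0 0",
)

```text
clock: 38.6
position: [0.5415, -0.087, 0.1114]
ee_rot: [-2.206, -2.237, 0.0]
force: [-0.8, 0.4, -1.2]
width: 0.248
gripper_force: 15.0
```

Call:
send_rows(
  motion="0.9 0 0 -0.0006 0 0 0; 0.9 0 0 0 0 0 0; 0.9 0 0 0 0 0 0",
)

```text
clock: 38.98
position: [0.5415, -0.0871, 0.1114]
ee_rot: [2.206, 2.236, 0.001]
force: [-2.5, 0.4, 5.9]
width: 0.246
gripper_force: 15.0
```

Contact. Release, lift, back off and verify.

Call:
send_rows(
  motion="0.75 0 0 0 0 0 0; 0.6 0 0 0 0 0 0; 0.6 0 0 0 0 0 0; 0.6 0 0 0.04 0 0 0; 0.6 0 0 0.05 0 0 0",
)

```text
clock: 39.6
position: [0.5408, -0.0869, 0.201]
ee_rot: [-2.205, -2.235, 0.003]
force: [-0.3, 0.4, -0.2]
width: 0.397
gripper_force: 0.0
```

Call:
send_rows(
  motion="0.6 -0.012 0.05 0.02 0 0 0; 0.6 -0.012 0.05 0.02 0 0 0; 0.6 0 0.03 0 0 0 0; 0.6 0 0 0 0 0 0; 0.6 0 0 0 0 0 0",
)

```text
clock: 40.22
position: [0.5174, 0.0423, 0.2407]
ee_rot: [2.207, 2.236, -0.001]
force: [0.4, -0.5, 0.2]
width: 0.399
gripper_force: 0.0
```

Run:
```python
from h import *
st();i,d,c=shot('wrist','w13');X=cloud('wrist',d,c)
def box(n,x,y,z):
    m=(X[:,0]>x[0])&(X[:,0]<x[1])&(X[:,1]>y[0])&(X[:,1]<y[1])&(X[:,2]>z[0])&(X[:,2]<z[1]);Y=X[m];print(n,len(Y),np.percentile(Y,[1,50,99],axis=0).round(4).tolist() if len(Y) else '')
box('knob top',(.52,.56),(-.11,-.06),(.074,.085))
box('weight body',(.52,.56),(-.11,-.06),(.046,.066))
box('bar',(.51,.57),(-.17,-.005),(.038,.045))
X=cloud('top',shot('top','t13')[1],cam('top'))
box('weight top cam',(.515,.57),(-.11,-.06),(.05,.09))
box('bar top cam',(.51,.57),(-.17,-.005),(.036,.048))
box('cured',(.45,.53),(.04,.11),(.006,.02))
box('vial',(.61,.67),(.09,.14),(.03,.06));box('dropper',(.61,.69),(.02,.08),(.06,.12))
```

```text
t 40.225 pos [0.5174 0.0423 0.2407] yaw(ytool) 0.75 down [-0.    -0.001] w 0.399 F [ 0.4 -0.5  0.2] [-0.61  0.34  0.56  1.93 -0.22  0.93  0.06]
knob top 114 [[0.5354, -0.0914, 0.0749], [0.5407, -0.0865, 0.0785], [0.5454, -0.0829, 0.0808]]
weight body 280 [[0.5295, -0.0956, 0.0479], [0.5392, -0.08, 0.0602], [0.5515, -0.0771, 0.0659]]
bar 1089 [[0.5199, -0.1212, 0.0389], [0.5382, -0.0286, 0.0424], [0.5527, -0.0119, 0.0439]]
weight top cam 63 [[0.5301, -0.0986, 0.0533], [0.5385, -0.087, 0.0662], [0.5505, -0.0772, 0.0829]]
bar top cam 473 [[0.5219, -0.1608, 0.0367], [0.5407, -0.0761, 0.0417], [0.5635, -0.0125, 0.047]]
cured 0 
vial 0 
dropper 0
```

```bash
python3 -c "
from cell import arm
print(arm.sign_off())"
```

```text
the job is handed in; nothing more can be done
None
```

The job is done in the order asked and handed in at about 40 s: the cured module is in the empty dish, the fresh one is centred in the nest, and bridge and weight are back (checked by depth), but I viewed 16 pictures, over the limit of 14, and the last check of the cured module, vial and dropper found them hidden by the arm, so those rest on earlier views.

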